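Nip the cork pad in the free end of the gluing bed

ROBOT

A 6-joint arm with a two-finger parallel gripper is mounted at the origin on a cart in front of the work surface, level with it; the furniture and walls round the work are solid. World frame = base frame: x ahead of the robot, y to its left, z up, the work surface at z = 0. Lengths are in m, angles in rad, forces in N, time in s.
With the tool pointing down it reaches from about 0.325 to 0.775 m from the base axis. Payload 5.5 kg.
Tool frame: the origin (TCP) lies between the finger pads; the fingertips stand 17 mm ahead of it and the grasp point (between the pads) lies 2 mm behind it (tcp_to_tips is the distance from the TCP to the fingertips, in m); z points along the fingers, y is the direction in which the jaws open and shut (so a half turn about z gives the same grasp; the last joint's range is limited). The gripper opens to 85 mm and grips with 20 to 120 N. Pads are 22 mm wide; open, the fingers measure 114 mm over their backs; the gripper's body (76 mm by 85 mm) begins 54 mm behind the grasp point. The pads swing forward as they close: fully open they stand 13 mm farther back than shut.
Start: joints at [-1.16, 0.091, 1.231, -0, 1.82, -0.057], TCP at [0.271, -0.536, 0.248] pointing down, gripper open.
Joint ranges: [-2.87, 2.87], [-0.86, 2.18], [0.17, 2.46], [-1.51, 4.65], [0.06, 2.69], [-2.65, 2.65]. Speed limits (rad/s): [2.57, 2.57, 3.01, 3.14, 3.14, 3.14].

INTERFACE

Orientations are given as a unit quaternion [w, x, y, z].
In Python, from station import goto, move_straight, move_joints, move_gripper, pause, ik, read_camera, camera_model, PlanningError, finish_job, spot_in, mark_of, get_clock, get_joint_pos, get_qvel, get_tau, get_position, get_eef_rot, get_contact_force, get_moment, get_width, tcp_to_tips gives the robot as it stands. The module is installed in compiled form; this text tells all that it offers. Calls block until the motion is done:
- goto(position, orientation): joint-space move of the TCP to a pose.
- move_straight(position, vel=0.15, rot=None, stop_force=None): straight line of the TCP; rot=None keeps the orientation; vel is the mean speed in m/s. With stop_force (N) it stops when the force on the tool has changed by that much, and returns True; else False.
- move_joints(angles): joint-space move.
- move_gripper(opening): finger opening in m; the grip force is fixed at half the most; returns when the fingers have stopped.
- pause(seconds).
- ik(position, orientation): joint angles nearest the present ones, or None.
- read_camera(name): name is "scene" or "top" or "wrist"; returns the picture (420x560x3 uint8, red, green, blue); there is no depth.
- camera_model(name): a dict with "camera_matrix" (3x3 intrinsics, pixels), "rvec" (rotation vector, rad) and "tvec" (3), from world to camera coordinates, as OpenCV has them; the wrist camera has in their place "hand_eye" (4x4, takes a point from camera to tool coordinates, whose origin is the TCP and whose axes are the flange's). Camera axes: x right, y down, z forward; pixel columns grow to the right and rows downward; lengths in m; the calibration is good to about 2 mm. The wrist camera is an equidistant fisheye: a pixel r from the principal point sees the ray r / f radians off the axis. A picture is of the moment at which its call begins: read the wrist's pose just before it. camera_model takes no time and is no camera call.
A pose or a line that the arm cannot do raises PlanningError and nothing moves.
- finish_job(): hands the job in, once; it reports no verdict.
Trained networks look in the newest picture that a camera, given by its name, has taken for a name from the list of things; names that differ only in an ending like _2 or _b are one class to them, and where a whole thing is asked for, a point or a joint stands for the part that bears it (a point fixed in the world has none). Each returns a list of dicts, best first, with "conf" (0 to 1); they miss things now and then, are a little off and sometimes report something else, mostly with a low value. They report only what shows in the picture. A call takes as long as a camera call. They do not tell look-alikes from the thing itself.
- spot_in(camera, name): "position" ([x, y, z] in m, in world coordinates, good to about 4 mm: the middle of the surface that is visible of it).
- mark_of(camera, name): "position" ([x, y, z] in m, in world coordinates, good to about 4 mm: a listed point, or the origin of a listed thing).
Readings, each from a call of its own:
- get_clock(): time.
- get_joint_pos(): joint angles.
- get_qvel(): joint speeds.
- get_tau(): joint torques, N m.
- get_position(): TCP position.
- get_eef_rot(): TCP orientation.
- get_contact_force(): force on the tool from outside, world axes, zero at the start.
- get_moment(): the same for the moment, N m.
- get_width(): finger opening in m.
Only numpy, scipy, OpenCV 4.12 (cv2) and the standard library are available. Lean on these libraries where they do the work, as an engineer would, in place of code of your own. Each camera call takes 0.05 s, during which the arm holds its last target. There are 200 camera calls.

TASK

One end of the gluing bed is taken by a leather-covered block that is drying: leave that where it is. Lay the cork pad flat and lengthwise on the white release card at the other end (slide the jaw out of the way first if it needs the room), then slide the jaw against the pad so that it stays nipped between the jaw and the end stop when you let go. Press firmly but never squeeze the pad with more than 35 N, and do not shift the bone folder or the pigment jar.

Things in the scene. Friction and masses are not known exactly. Their poses are not given: they have to be found in the camera images.
- bed: gluing bed, fixed to the worktop: plywood base 140 x 410 mm, 15 mm thick, with an aluminium rail (8 mm wide, 8 mm high above the base) along each long edge and a hardwood stop across each end. Origin: centre of the underside. Its y axis runs along the bed (the jaw's track), x across, z up. The clear floor is 124 mm wide; the inner faces of the two end stops lie at y = +190 mm and y = -190 mm, and their tops 45 mm above the worktop.
- jaw: dark wooden jaw across the bed; it slides along the bed's y axis (origin from -90 to +90 mm from the bed's centre) with about 8 N of friction and stays where it is left. Origin: centre of its underside, 15 mm above the worktop. The block is 36 mm thick along the track (44 mm at its ends by the rails) and 30 mm high.
- jaw_grip (a point): middle of the light wooden grip bar on top of the jaw, 60 mm above the jaw's origin. The bar is 60 mm long across the bed (x), 20 mm thick along the track (y) and 32 mm high (from 16 mm below to 16 mm above this point).
- jaw_plates (a point): point inside the jaw, 15 mm above its origin, level with its two rigid steel pressure plates (one on each face, 70 mm wide, 22 mm high). They were screwed out beforehand: a plate's front stands 26 to 36 mm from this point along the track, a setting that is not reported and differs between the two faces, so contact must be felt. They do not yield.
- release_card: white card 72 mm x 76 mm (along the bed), 2 mm thick, fixed on the floor of the bed at its free end, 150 mm from the bed's centre. Origin: centre of the underside, axes as the bed's.
- leather_block: leather-covered block 41 mm x 62 mm (along the bed) x 22 mm high, loose, 50 g, at the other end of the bed, 150 mm from the bed's centre. Origin: centre of the underside. Leave it alone.
- cork_pad: brown cork pad, a plain block 56 mm (x) x 80 mm (y) x 20 mm high, 20 to 45 g, lying loose on the worktop to the left of the bed. Origin: centre of the underside. Lengthwise on the bed means its 80 mm side along the bed.
- bone_folder: pale flat bone folder, 140 x 22 x 9 mm, loose; origin at the centre of its underside. Leave it alone.
- pigment_jar: glass jar with a dark screw lid, diameter 52 mm, 62 mm high, loose; origin at the centre of its underside. Leave it alone.
There are look-alikes about, which are no part of the job. What is shaped like the cork_pad but green or turquoise is not meant.

How it is judged:
By the outcome, as a careful person would: the job done as asked, in the order asked, and still so for the second after the job is handed in, with the robot touching nothing.
It also fails if it takes over 72 s, if anything falls off the work surface, if the arm or the gripper's body presses on something with over 40 N, if the wrist force passes 120 N, or if a joint passes its speed limit or range.

## Working session

There is one attempt and no reset: what is moved stays moved. The work goes in short steps, each a Python script; the robot and the scene stay as the last script left them, time stands still between calls to the robot, and variables do not carry over. Pictures are saved under pics/ and viewed, about 8 in all and at most 12, crops included, and the job is handed in when it is done.

```bash
mkdir -p pics
python3 - <<'E'
from station import *
import cv2
for c in("top","scene"):
    im=read_camera(c);cv2.imwrite(f"pics/{c}0.png",im[:,:,::-1])
    for n in["bed","jaw","jaw_grip","release_card","leather_block","cork_pad","bone_folder","pigment_jar"]:
        print(c,n,[([round(float(v),3) for v in d["position"]],round(d["conf"],2)) for d in mark_of(c,n)][:4])
print(get_clock(),get_eef_rot(),tcp_to_tips)
E
```

```text
top bed [([0.585, -0.004, 0.003], 0.79)]
top jaw [([0.595, -0.038, 0.07], 0.63), ([0.586, -0.044, 0.012], 0.55), ([0.594, -0.154, 0.016], 0.52)]
top jaw_grip [([0.589, -0.043, 0.071], 0.67), ([0.584, -0.004, 0.003], 0.64)]
top release_card [([0.58, 0.147, 0.014], 0.94)]
top leather_block [([0.591, -0.152, 0.018], 0.91)]
top cork_pad [([0.359, 0.189, -0.001], 0.91), ([0.46, 0.332, -0.0], 0.84)]
top bone_folder [([0.606, 0.333, 0.002], 0.89), ([0.586, -0.005, -0.001], 0.28)]
top pigment_jar [([0.582, -0.004, 0.001], 0.68), ([0.494, 0.45, -0.0], 0.57), ([0.604, 0.333, 0.002], 0.49)]
scene bed [([0.584, -0.002, -0.001], 0.98)]
scene jaw [([0.592, -0.042, 0.015], 0.68)]
scene jaw_grip [([0.587, -0.042, 0.077], 0.9), ([0.461, 0.333, 0.002], 0.69)]
scene release_card [([0.58, 0.145, 0.014], 0.69)]
scene leather_block [([0.593, -0.154, 0.019], 0.54)]
scene cork_pad [([0.346, 0.374, -0.0], 0.9), ([0.461, 0.332, 0.004], 0.79), ([0.589, -0.038, 0.032], 0.71), ([0.586, -0.044, 0.077], 0.67)]
scene bone_folder [([0.605, 0.33, -0.0], 0.9)]
scene pigment_jar [([0.491, 0.449, -0.003], 0.76), ([0.581, -0.005, -0.001], 0.24)]
0.9 [3.37632308e-05 9.72765282e-01 2.31792373e-01 5.55799394e-06] 0.017
```

View pics/top0.png

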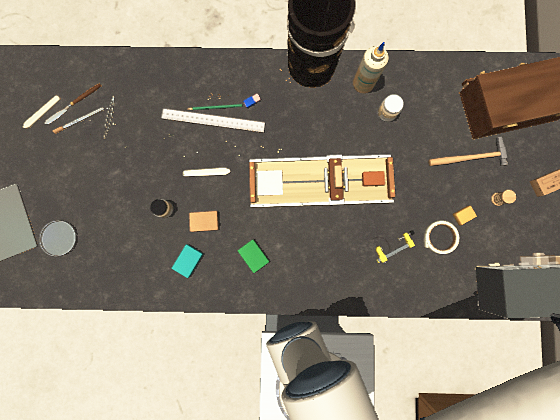

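View pics/scene0.png

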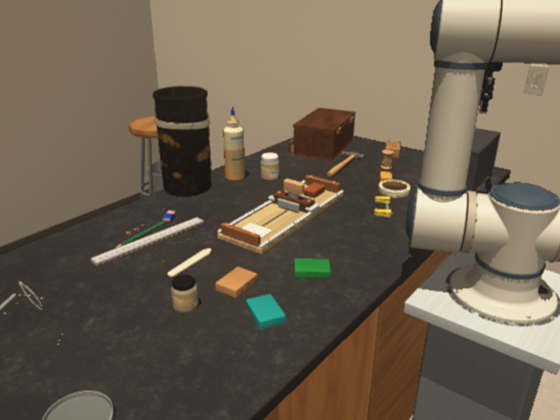

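```bash
cat > h.py <<'E'
from station import *
import numpy as np, cv2
from scipy.spatial.transform import Rotation as R
def down(a):  # tool x at world angle a, tool y (jaw direction) at a-90deg
    return np.array([0,np.cos(a/2),np.sin(a/2),0])
def ortho(c,h,hw=.12,hh=None,res=.0005):
    """Wrist picture rectified onto plane z=h around c; up = +x, left = +y."""
    hh=hh or hw
    p=np.array(get_position());q=np.array(get_eef_rot());im=read_camera("wrist")
    m=camera_model("wrist");K=np.array(m["camera_matrix"]);T=np.array(m["hand_eye"])
    xs=c[0]+hh-np.arange(int(2*hh/res))*res; ys=c[1]+hw-np.arange(int(2*hw/res))*res
    Y,X=np.meshgrid(ys,xs)
    P=np.stack([X,Y,np.full_like(X,h)],-1).reshape(-1,3)
    t=R.from_quat(q[[1,2,3,0]]).inv().apply(P-p)
    k=(t-T[:3,3])@T[:3,:3]
    th=np.arctan2(np.hypot(k[:,0],k[:,1]),k[:,2]);ph=np.arctan2(k[:,1],k[:,0])
    u=K[0,2]+K[0,0]*th*np.cos(ph);v=K[1,2]+K[1,1]*th*np.sin(ph)
    return cv2.remap(im,u.reshape(X.shape).astype(np.float32),v.reshape(X.shape).astype(np.float32),cv2.INTER_LINEAR),im
def rect(mask,c,hw,hh,res=.0005):
    """Largest blob's centre (world), sides, and angle of its long side off world +y (CCW about z), deg."""
    cs,_=cv2.findContours(cv2.morphologyEx(mask.astype(np.uint8),cv2.MORPH_OPEN,np.ones((7,7))),cv2.RETR_EXTERNAL,cv2.CHAIN_APPROX_NONE)
    b=cv2.boxPoints(cv2.minAreaRect(max(cs,key=cv2.contourArea)))
    w=np.stack([c[0]+hh-b[:,1]*res,c[1]+hw-b[:,0]*res],1)
    e=[w[1]-w[0],w[2]-w[1]];e.sort(key=np.linalg.norm);l=e[1]*np.sign(e[1][1])
    return w.mean(0),[np.linalg.norm(x) for x in e],np.degrees(np.arctan2(-l[0],l[1]))
E
python3 - <<'E'
from h import *
A=np.pi/2
goto([.40,.10,.30],down(A)); 
c=(.58,.10)
goto([.50,.10,.30],down(A))
o,im=ortho(c,.017,.15,.1);cv2.imwrite("pics/o1.png",o[:,:,::-1])
m=o.min(2)>170
print("card",rect(m,c,.15,.1))
goto([.42,.332,.24],down(A))
c=(.46,.332)
o,im=ortho(c,.02,.1,.1);cv2.imwrite("pics/o2.png",o[:,:,::-1]);cv2.imwrite("pics/w2.png",im[:,:,::-1])
hsv=cv2.cvtColor(o,cv2.COLOR_RGB2HSV);m=(hsv[...,0]<22)&(hsv[...,1]>90)&(hsv[...,2]>110)
print("pad",rect(m,c,.1,.1))
print(get_clock(),get_joint_pos())
a=cv2.imread("pics/o1.png");b=cv2.imread("pics/o2.png");
cv2.imwrite("pics/v.png",cv2.resize(cv2.hconcat([a,cv2.resize(b,(400,400))]),(800,320)))
E
```

```text
card (array([0.57648396, 0.14674896], dtype=float32), [np.float32(0.073669456), np.float32(0.073782094)], np.float32(-86.30862))
pad (array([0.45957583, 0.34208965], dtype=float32), [np.float32(0.05713529), np.float32(0.093509234)], np.float32(4.7636495))
4.7917 [ 6.03395945e-01 -8.59009477e-02  1.42090255e+00 -6.11364884e-04
  1.80500715e+00  6.04734652e-01]
```

View pics/v.png

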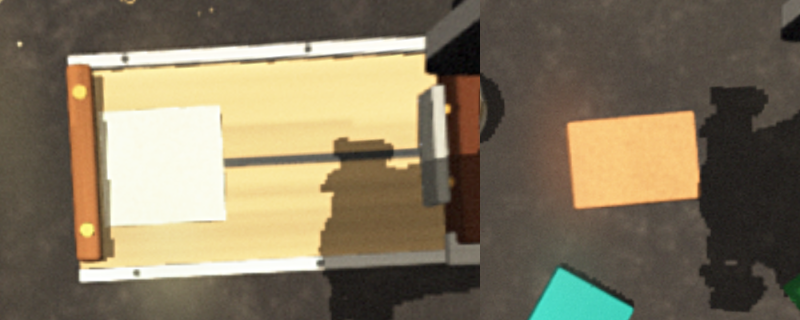

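Run:
```python
from h import *
o=cv2.imread("pics/o2.png")[:,:,::-1].copy()
hsv=cv2.cvtColor(o,cv2.COLOR_RGB2HSV)
for v in(150,170,190):
    m=(hsv[...,0]<22)&(hsv[...,1]>80)&(hsv[...,2]>v); print(rect(m,(.46,.332),.1,.1))
o=cv2.imread("pics/o1.png")[:,:,::-1].copy();hsv=cv2.cvtColor(o,cv2.COLOR_RGB2HSV)
for v in(185,200,220): print("card",rect(o.min(2)>v,(.58,.10),.15,.1))
l=cv2.HoughLinesP(cv2.Canny(o,60,150),1,np.pi/1800,80,minLineLength=200,maxLineGap=15)
for x in l[:,0]: print(x,np.degrees(np.arctan2(-(x[3]-x[1]),x[2]-x[0])))
```

```text
(array([0.46029758, 0.33630097], dtype=float32), [np.float32(0.0554814), np.float32(0.08119595)], np.float32(5.314548))
(array([0.460334 , 0.3360758], dtype=float32), [np.float32(0.054909933), np.float32(0.0803052)], np.float32(5.194425))
(array([0.46033645, 0.33596635], dtype=float32), [np.float32(0.054470684), np.float32(0.07982521)], np.float32(5.290082))
card (array([0.57665795, 0.14678578], dtype=float32), [np.float32(0.072946474), np.float32(0.07357976)], np.float32(3.667779))
card (array([0.57654226, 0.14697835], dtype=float32), [np.float32(0.07253502), np.float32(0.072760716)], np.float32(3.136372))
card (array([0.57676876, 0.14686976], dtype=float32), [np.float32(0.07138913), np.float32(0.072297886)], np.float32(2.8155272))
[278 199 520 185] 3.3109415146114434
[283 208 524 197] 2.6133462753092354
```

Run:
```python
from h import *
q=down(np.pi/2+np.radians(5.25)); p=[.4603,.336]
goto(p+[.10],q)
print(move_straight(p+[.021],vel=.1,stop_force=8))
w=.058
move_gripper(w)
while w>.050:
    w-=.0005; move_gripper(w); g=get_width(); print(round(w,4),round(g,5))
    if g-w>.0004: break
move_straight(p+[.06],vel=.08)
print(get_width(),get_contact_force(),get_clock())
o,im=ortho((.46,.336),.06,.1);cv2.imwrite("pics/w3.png",im[:,:,::-1])
```

```text
False
0.0575 0.05737
0.057 0.05695
0.0565 0.05662
0.056 0.05614
0.0555 0.0555
0.055 0.05526
0.0545 0.05479
0.054 0.05442
0.05452021636164691 [-0.05450454 -0.07126313 -0.64688166] 9.1333
```

View pics/w3.png

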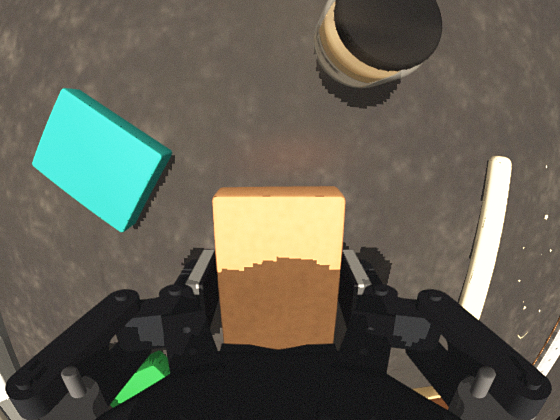

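Run:
```python
from h import *
q=down(np.pi/2+np.radians(2.95)); p=[.5769,.1435]
move_straight([.4603,.336,.13],vel=.15)
goto(p+[.13],q)
print(get_width())
move_straight(p+[.05],vel=.1)
print(move_straight(p+[.035],vel=.03,stop_force=2),get_position(),get_contact_force())
move_gripper(.068)
move_straight(p+[.13],vel=.15)
goto([.50,.10,.30],q)
c=(.58,.10)
o,im=ortho(c,.037,.16,.1);cv2.imwrite("pics/o4.png",o[:,:,::-1]);cv2.imwrite("pics/w4.png",im[:,:,::-1])
hsv=cv2.cvtColor(o,cv2.COLOR_RGB2HSV);
print([[round(float(v),4) for v in d["position"]]+[d["conf"]] for n in("cork_pad","jaw_grip","jaw") for d in mark_of("wrist",n)],get_clock())
```

```text
0.05455122683755544
True [0.5771438  0.14351671 0.03800363] [ 0.22020573 -0.35613313  3.21907168]
[[0.5751, 0.1364, 0.0151, 0.93], [0.3656, 0.189, 0.0002, 0.58], [0.5881, -0.0471, 0.0754, 0.72], [0.5893, -0.042, 0.0112, 0.69]] 14.125
```

View pics/o4.png

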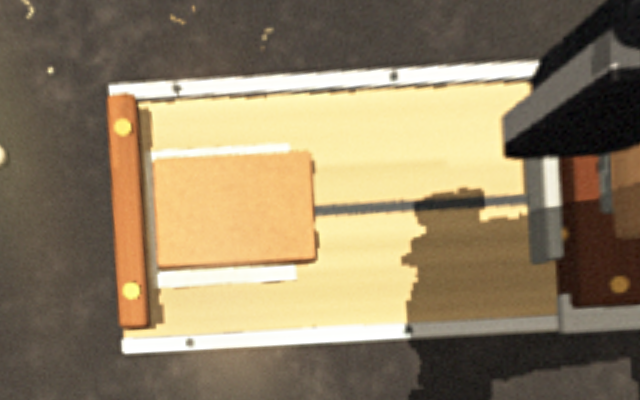

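Run:
```python
from h import *
q=down(np.pi/2+np.radians(2.95)); u=np.array([-.0515,.9987,0])
C=np.array([.5845,-.003,.083])
move_gripper(0)
s=C-.078*u
goto(s+[0,0,.07],q)
print(move_straight(s,vel=.1,stop_force=6))
print("touch",move_straight(C-.03*u,vel=.03,stop_force=3)); p=get_position(); t=(p-C)@u; print(t,get_contact_force())
off=-.04-t   # rough tool offset behind jaw origin
print(move_straight(C+.035*u,vel=.06,stop_force=30),get_contact_force())
move_straight(get_position()-.003*u,vel=.03); print(get_contact_force(),get_clock())
print("nip",move_straight(C+.085*u,vel=.012,stop_force=22)); p=get_position()
print((p-C)@u,get_contact_force(),get_contact_force()@u,get_clock())
pause(.3);print(get_contact_force()@u)
```

```text
False
touch True
-0.06059628848695523 [-0.00767273 -0.70363033  0.49455136]
False [-1.43593129 -7.43827615 -2.28004957]
[ 0.43281726  0.44117487 -0.57388159] 19.4583
nip True
0.057582484097920376 [-0.36249456 -1.82936692  1.51174744] -1.8083202777843224 22.1083
-1.738623709083732
```

Run:
```python
from h import *
q=down(np.pi/2+np.radians(2.95)); u=np.array([-.0515,.9987,0]);C=np.array([.5845,-.003,.083])
p=get_position(); move_straight(p-.003*u,vel=.03)
print("nip",move_straight(p+.02*u,vel=.012,stop_force=29)); p2=get_position()
print((p2-C)@u,get_contact_force()@u)
move_straight(p2-.02*u,vel=.05); move_straight(p2-.02*u+[0,0,.08],vel=.15)
goto([.46,.08,.30],q)
c=(.58,.08);o,im=ortho(c,.037,.16,.1);cv2.imwrite("pics/o5.png",o[:,:,::-1])
for n in("cork_pad","jaw"):
  print(n,[[round(float(v),4) for v in d["position"]]+[d["conf"]] for d in mark_of("wrist",n)])
goto([.30,-.45,.30],q)
read_camera("top")
for n in("jaw","leather_block","bone_folder","pigment_jar","cork_pad"):
  print(n,[[round(float(v),4) for v in d["position"]]+[d["conf"]] for d in mark_of("top",n)][:2])
print(get_clock())
```

```text
nip True
0.05747714701659728 -2.562496904784709
cork_pad [[0.3667, 0.1906, -0.0013, 0.92], [0.5751, 0.1441, 0.014, 0.75]]
jaw [[0.5835, 0.0772, 0.0115, 0.76]]
jaw [[0.5783, 0.0746, 0.016, 0.8]]
leather_block [[0.5948, -0.1526, 0.0146, 0.57]]
bone_folder [[0.6055, 0.3333, 0.0006, 0.82]]
pigment_jar [[0.4914, 0.4501, -0.0004, 0.65]]
cork_pad [[0.3453, 0.3725, 0.0023, 0.87], [0.5794, 0.1436, 0.0184, 0.77]]
28.15
```

View pics/o5.png

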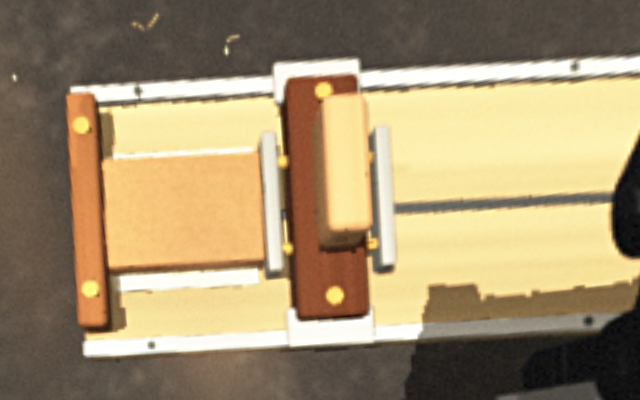

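```bash
python3 -c "
from station import *
print(finish_job(),get_clock())"
```

```text
the job is handed in; nothing more can be done
the job is handed in; nothing more can be done
```

The brown cork pad lies flat and lengthwise on the release card, nipped between the jaw and the end stop. The job was handed in at about 28 s on the robot's clock, well inside the 72 s limit. The jaw was not in the way, so I did not have to move it first.

- **Handling the pad:** I closed the gripper in 0.5 mm steps and stopped just after contact, so as to stay below its full (about 60 N) grip. The grip force itself cannot be read. I set the pad down on feeling a light contact.
- **Pressing:** I pushed the jaw's grip bar from behind with closed fingers, stopping at 22 N and then at 29 N total. Allowing for about 8 N of jaw friction, that puts roughly 14 and 21 N on the pad. These are the stop thresholds; the peak force was not recorded.
- **Nip check:** The second, harder push stopped at the same place within 0.1 mm. The last wrist picture shows the pad touching both the stop and the jaw's plate, with the arm clear of it.
- **Left alone:** The leather block, bone folder and pigment jar were found within 4 mm of where they started, which is within the networks' error.
- **Small disagreements:** The networks placed the pad about 4 mm short of where the picture shows it, also within their error. They also reported the green and turquoise look-alikes as the cork pad, and I ruled those out by colour.

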